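# Find the dry desiccant cartridge by its weight and lock it into the dry case

## Task

One of the three orange desiccant cartridges on the bench has been dried and the other two are spent and heavy with water; they look the same, so tell them apart by their weight. Set the dry one, the lightest, upright into the cartridge bay of the dry case without dropping or forcing it, then shut the lid fully, and then turn the orange turnbutton square across the lid's edge to its stop. Leave the two spent cartridges standing on the bench about where they were, and leave the flush cutters, glue stick and bracket alone.

Things in the scene. Friction and masses are not known exactly. Their poses are not given: they have to be found in the camera images.
- cartridge_a: one of three desiccant cartridges alike to the eye: closed orange box 70 x 70 x 60 mm high with dark vent slots; on top, in the middle, a grip tab 40 mm long (its x), 12 mm thick (its y), 25 mm high. Origin: centre of underside, z up. Any one may be the dry one, 0.22 to 0.23 kg; a spent one weighs 0.33 to 0.36 kg. Stands on the bench at the start
- cartridge_b: one of three desiccant cartridges alike to the eye: closed orange box 70 x 70 x 60 mm high with dark vent slots; on top, in the middle, a grip tab 40 mm long (its x), 12 mm thick (its y), 25 mm high. Origin: centre of underside, z up. Any one may be the dry one, 0.22 to 0.23 kg; a spent one weighs 0.33 to 0.36 kg. Stands on the bench at the start
- cartridge_c: one of three desiccant cartridges alike to the eye: closed orange box 70 x 70 x 60 mm high with dark vent slots; on top, in the middle, a grip tab 40 mm long (its x), 12 mm thick (its y), 25 mm high. Origin: centre of underside, z up. Any one may be the dry one, 0.22 to 0.23 kg; a spent one weighs 0.33 to 0.36 kg. Stands on the bench at the start
- drycase: open dry case, fixed to the bench: grey box 220 mm (x) by 300 mm (y), 105 mm high, walls 4 mm, floor 5 mm. Origin: centre of its underside; x points away from the robot to the hinge side, y to the robot's left. A filament spool (200 mm across, top 71 mm above the underside) lies in it; the cartridge bay is its near right corner
- bay (a point): centre of the bay's floor, 5 mm above the case's underside; axes as the case's. White-floored square bay, 78 x 78 mm inside: the case's own walls (100 mm above this floor) on its near and right sides, white 39 mm partitions on the other two. A cartridge fits with 4 mm to spare all round, tab along x or y, and stays below the shut lid
- lid_hinge (a point): middle of the lid's hinge line, at the far top edge of the case, 105 mm above its underside; the hinge line runs along the case's y; axes as the case's
- lid_edge (a point): middle of the lid's free edge on its outer face, 220 mm from the hinge. Lid: clear panel in a black frame, 220 x 300 x 6 mm, outer face up when shut. Moves with the lid: x lies in the lid towards the hinge, z is the outer face's outward normal
- lid (a joint): opening angle of the lid, rad: 0 shut on the case, 1.1 to 1.3 (standing open) at the start. A stiff friction hinge (about 0.3 N m) keeps it wherever it is left: pushing the free edge down takes 1 to 6 N
- pivot (a point): pivot of the turnbutton, outside the middle of the case's near wall, 113 mm above the case's underside, at the underside of the wing; axes as the case's
- turnbutton (a joint): angle of the orange turnbutton, rad, clockwise from above: 0 wing along the case's y (open; 0 to 0.35 at the start), 1.57 along its x, square over the lid's near edge (locked, at its stop). Wing 46 mm long from the pivot, 14 wide, 6 thick, with an upright fin 8 mm thick, 12 to 46 mm from the pivot, top 23 mm above point pivot. 2 mm above the shut lid. Stays put; 1.5 N at the tip turns it
- nippers: bystander: flush cutters with blue handles, 130 mm long, 60 mm wide, 12 mm high, lying flat; origin near the joint, jaws along its x
- gluestick: bystander: glue stick, blue with white cap, 27 mm in diameter, 90 mm high, standing; origin at the centre of its underside
- bracket: bystander: small grey printed angle bracket, 50 x 30 mm and 40 mm high; origin at the centre of its underside
Not all that is in view belongs to the job. What is shaped like the cartridge_a but pink is not meant.

How it is judged:
By the outcome, as a careful person would: the job done as asked, in the order asked, and still so for the second after the job is handed in, with the robot touching nothing.
It also fails if it takes over 72 s, if anything falls off the work surface, if the arm or the gripper's body presses on something with over 40 N, if the wrist force passes 120 N, or if a joint passes its speed limit or range.

## Robot

A 7-joint arm with a two-finger parallel gripper is mounted at the origin on the work surface. World frame = base frame: x ahead of the robot, y to its left, z up, the work surface at z = 0. Lengths are in mm, angles in rad, forces in N, time in s.
With the tool pointing down it reaches from about 400 to 750 mm from the base axis. Payload 19.5 kg.
Tool frame: the origin (TCP) lies on the centre line of the jaws, within the pads' length; the fingertips stand 25 mm ahead of it and the grasp point (between the pads) lies 6 mm ahead of it; y points along the fingers, z is the direction in which the jaws open and shut, and the axes are right-handed (so a half turn about y gives the same grasp; the last joint's range is limited). The gripper opens to 85 mm and grips with 20 to 120 N. Pads are 22 mm wide; open, the fingers measure 114 mm over their backs; the gripper's body (76 mm by 85 mm) begins 54 mm behind the grasp point. The pads swing forward as they close: fully open they stand 13 mm farther back than shut.
Start: joints at [1.26, 0.707, -0.028, 1.485, 0.022, 0.951, -0.075], TCP at [152.7, -554.329, 256.268] pointing down, gripper open.
Joint ranges: [-2.71, 2.71], [-0.32, 2.16], [-1.57, 1.52], [0, 2.45], [-1.46, 4.6], [0, 2.02], [-2.83, 2.83]. Speed limits (rad/s): [1.89, 1.89, 2.57, 2.57, 3.01, 3.01, 3.01].

## Interface

Orientations are given as a unit quaternion [x, y, z, w].
In Python, from bench import ctrl gives the robot as it stands.
- The arm moves only by the tool move_arm, never from a script. Its argument "moves" is a list of rows, each a list of 2 entries, a list of its own where there are three numbers: the shift along the tool's x, y, z in mm, then the turn, a rotation vector about the tool's x, y, z in degrees. A call has exactly 5 rows; each row is the pose to reach, as a shift and turn from the pose commanded when the call began, along the tool's axes at that moment; what a row does not reach only later rows make up. A row lasts 1/12 s, in which the tool goes at most 41.7 mm and 7.16 degrees, less where a joint would pass 70% of its speed; a pose out of reach is approached as far as the arm can. A call with a gripper value outside its range is refused whole. "jaw" is the finger opening in mm, from 0 to 85.4, set as the call begins (left out, the last holds). The fingers move at their own pace and stop on an object; "newtons" is the grip in N (left out, the last holds). Time passes only in rows, so rows that repeat a pose let the fingers close, or fill a call up. It gives the time, the measured TCP pose, the force and the opening at its end, in the units of the state.
- ctrl.observe(): the state, without advancing time (a new reading comes with each control period).
- ctrl.camera(name): name is "scene" or "top" or "wrist"; returns a dict with "frame" (384x512x3 uint8, red, green, blue), "depth" (384x512 float32, mm along the optical axis (not along the pixel's ray), 0 where there is no reading), "K" (3x3 intrinsics, pixels), "world_to_cam" (4x4, takes a point from world to camera coordinates). Camera axes: x right, y up, looking along -z (the intrinsics and any distortion apply to the point x, -y, -z); pixel columns grow to the right and rows downward; lengths in mm; the calibration is good to about 2 mm. A picture is of the moment at which its call begins.
- ctrl.close_job(): hands the job in, once; it reports no verdict.
Trained networks look in the newest picture that a camera, given by its name, has taken for a name from the list of things; names that differ only in an ending like _2 or _b are one class to them, and where a whole thing is asked for, a point or a joint stands for the part that bears it (a point fixed in the world has none). Each returns a list of dicts, best first, with "confidence" (0 to 1); they miss things now and then, are a little off and sometimes report something else, mostly with a low value. They report only what shows in the picture. A call takes as long as a camera call. They do not tell look-alikes from the thing itself.
- ctrl.outline_of(camera, name): "mask" (384x512 bool, what is visible of it) and "centre" ([column, row] in pixels, amid what is visible of it).
The state is a dict: "t": time; "q": joint angles; "dq": joint speeds; "tau": joint torques, N m; "tool_pos": TCP position; "orientation": TCP orientation; "contact_force": force on the tool from outside, world axes, zero at the start; "ft_torque": the same for the moment, N m; "gripper_width": finger opening in mm.
Only numpy, scipy, OpenCV 4.12 (cv2) and the standard library are available. Lean on these libraries where they do the work, as an engineer would, in place of code of your own. Each camera call takes 0.05 s, during which the arm holds its last target. There are 200 camera calls.

## Working session

There is one attempt and no reset: what is moved stays moved. The work goes in short steps, Python scripts to look and compute and a tool call to move; the robot and the scene stay as the last step left them, time stands still between calls to the robot, and variables do not carry over. Pictures are saved under pics/ and viewed, and the job is handed in when it is done.

Besides the shell and the picture viewer there is one more tool, called after "Emit:" in YAML: its name, and indented under it one key for each argument. move_arm: Moves the arm, as the interface text tells. Its arguments: {"type":"object","properties":{"moves":{"type":"array","items":{"type":"array"}},"jaw":{"type":"number"},"newtons":{"type":"number"}},"required":["moves"]}

```bash
mkdir -p pics; cat > h.py <<'E'
import numpy as np, cv2
from bench import ctrl
from scipy.spatial.transform import Rotation as R
def pts(c):
    K=c["K"];d=c["depth"];v,u=np.mgrid[0:384,0:512]
    X=np.stack([(u-K[0,2])/K[0,0]*d,-(v-K[1,2])/K[1,1]*d,-d,np.ones_like(d)],-1)
    P=X@np.linalg.inv(c["world_to_cam"]).T
    P[d==0]=np.nan
    return P[...,:3]
def save(c,n): cv2.imwrite(f"pics/{n}.png",cv2.cvtColor(c["frame"],cv2.COLOR_RGB2BGR))
E
python3 - <<'E'
from h import *
o=ctrl.observe(); print({k:np.round(v,3) for k,v in o.items()})
ims=[]
for n in("scene","top","wrist"):
    c=ctrl.camera(n);P=pts(c);np.savez(f"/tmp/{n}.npz",P=P,f=c["frame"]);save(c,n+"0")
    if n=="wrist":continue
    for t in["cartridge_a","drycase","lid","turnbutton","nippers","gluestick","bracket"]:
        for r in ctrl.outline_of(n,t)[:5]:
            m=r["mask"];q=P[m];q=q[~np.isnan(q[:,0])]
            print(n,t,round(r["confidence"],2),np.round(r["centre"]),m.sum(),np.round(np.percentile(q,[2,50,98],axis=0)).tolist() if len(q) else None)
E
```

```text
{'t': np.float64(0.0), 'q': array([ 1.26 ,  0.707, -0.028,  1.485,  0.022,  0.951, -0.075]), 'dq': array([ 0.   ,  0.001, -0.001, -0.002,  0.   , -0.001,  0.   ]), 'tau': array([ 1.0000e-03, -8.8320e+01,  1.2350e+00, -2.3616e+01,  1.7000e-02,
        7.0000e-03,  0.0000e+00]), 'tool_pos': array([ 152.651, -554.121,  255.855]), 'orientation': array([-0.095,  0.701, -0.7  ,  0.095]), 'contact_force': array([-0.08 , -0.254, -0.454]), 'ft_torque': array([ 0.021, -0.022, -0.007]), 'gripper_width': np.float64(85.327)}
scene cartridge_a 0.94 [306. 296.] 1320 [[465.0, 272.0, 7.0], [508.0, 311.0, 60.0], [534.0, 340.0, 86.0]]
scene cartridge_a 0.89 [420. 251.] 1204 [[157.0, 315.0, 8.0], [205.0, 358.0, 59.0], [228.0, 392.0, 86.0]]
scene cartridge_a 0.86 [266. 148.] 777 [[256.0, -216.0, 1.0], [308.0, -156.0, 54.0], [339.0, -130.0, 86.0]]
scene cartridge_a 0.57 [282. 236.] 1054 [[418.0, 94.0, 2.0], [463.0, 144.0, 60.0], [496.0, 175.0, 86.0]]
scene cartridge_a 0.57 [232. 291.] 1264 [[600.0, 155.0, 3.0], [642.0, 197.0, 60.0], [675.0, 226.0, 86.0]]
scene drycase 0.89 [184. 155.] 9497 [[432.0, -357.0
[... 1502 characters left out ...]
op turnbutton 0.53 [347. 194.] 148 [[415.0, -207.0, 105.0], [429.0, -183.0, 121.0], [441.0, -157.0, 139.0]]
top nippers 0.77 [179. 230.] 371 [[295.0, 197.0, -1.0], [347.0, 254.0, 10.0], [362.0, 314.0, 16.0]]
top nippers 0.43 [268. 215.] 186 [[367.0, -3.0, 1.0], [388.0, 18.0, 7.0], [410.0, 37.0, 41.0]]
top gluestick 0.62 [162. 176.] 825 [[462.0, 270.0, 6.0], [490.0, 301.0, 59.0], [531.0, 337.0, 86.0]]
top gluestick 0.47 [154. 116.] 138 [[654.0, 320.0, 16.0], [660.0, 328.0, 73.0], [674.0, 340.0, 93.0]]
top bracket 0.49 [266. 216.] 231 [[366.0, -4.0, -1.0], [390.0, 18.0, 7.0], [411.0, 40.0, 41.0]]
top bracket 0.18 [205. 128.] 788 [[597.0, 153.0, 4.0], [626.0, 187.0, 59.0], [672.0, 224.0, 86.0]]
```

View pics/scene0.png

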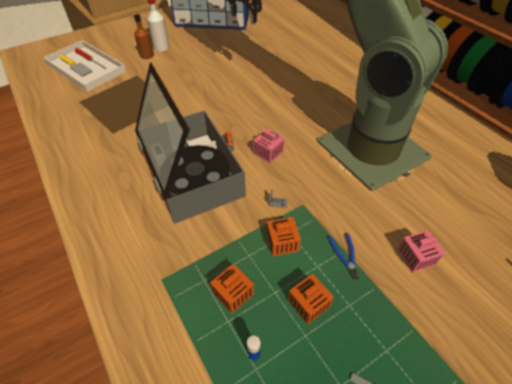

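View pics/top0.png

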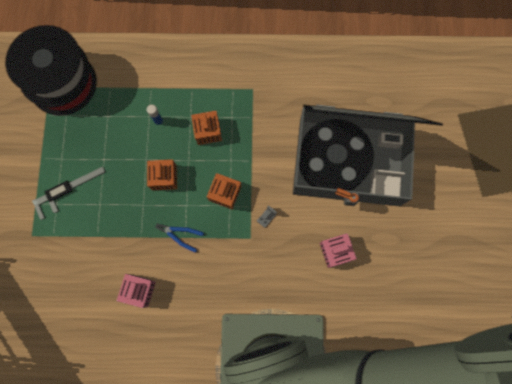

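```bash
python3 - <<'E'
from h import *
for n in("top","scene"):
    z=np.load(f"/tmp/{n}.npz");P=z["P"];f=z["f"].astype(int)
    print(n)
    for cx,cy in[(455,136),(635,188),(498,308),(298,-170)]:
        near=(abs(P[...,0]-cx)<60)&(abs(P[...,1]-cy)<60)
        tab=near&(P[...,2]>80)&(P[...,2]<92); body=near&(P[...,2]>55)&(P[...,2]<64)
        for nm,m in(("tab",tab),("body",body)):
            q=P[m][:,:2].astype(np.float32);r=cv2.minAreaRect(q)
            print(nm,m.sum(),np.round(q.mean(0)),[np.round(x,1) for x in r],f[m].mean(0).round())
    # case rim
    m=(abs(P[...,2]-105)<3)&(P[...,0]>400)&(P[...,1]<-30)&(P[...,0]<700)
    q=P[m]; r=cv2.minAreaRect(q[:,:2].astype(np.float32));print("rim",m.sum(),r,cv2.boxPoints(r).round().tolist())
    m=(P[...,2]>110)&(P[...,2]<140)&(P[...,0]<450)&(P[...,0]>380)&(P[...,1]<-100)&(P[...,1]>-260)
    q=P[m];
    for lo,hi in((110,125),(129,140)):
        k=q[(q[:,2]>lo)&(q[:,2]<hi)]
        if len(k)>4: r=cv2.minAreaRect(k[:,:2].astype(np.float32));print("btn",len(k),k.mean(0).round(),r)
    m=(P[...,2]>130)&(P[...,0]>500)&(P[...,1]<-30)&(P[...,1]>-400)
    q=P[m];print("lid top",q[q[:,2]>295].mean(0).round(), q[:,2].max(), q[q[:,2]<160].mean(0).round())
E
```

```text
top
tab 69 [453. 134.] [array([453.3, 134.4]), array([11.9, 39. ]), np.float64(68.9)] [154.  84.  45.]
body 575 [453. 134.] [array([453.7, 134.6]), array([70.7, 70.7]), np.float64(69.5)] [127.  73.  40.]
tab 59 [636. 189.] [array([636.2, 189.5]), array([41.6, 11.6]), np.float64(11.6)] [155.  85.  45.]
body 503 [634. 189.] [array([635.5, 189.3]), array([72.1, 70.1]), np.float64(11.1)] [127.  72.  40.]
tab 70 [499. 307.] [array([497.6, 307.1]), array([39.6, 12. ]), np.float64(3.1)] [152.  83.  44.]
body 526 [497. 305.] [array([497.9, 305.9]), array([70.7, 68.9]), np.float64(4.0)] [127.  73.  40.]
tab 74 [ 297. -169.] [array([ 296.9, -169. ]), array([11.9, 40.2]), np.float64(17.4)] [170.  98. 107.]
body 620 [ 297. -168.] [array([ 296.9, -168.9]), array([69.9, 70.1]), np.float64(17.5)] [150.  89.  95.]
rim 393 ((540.1452026367188, -211.68722534179688), (300.3204650878906, 256.4102478027344), 84.19839477539062) [[397.0, -348.0], [653.0, -374.0], [683.0, -75.0], [428.0, -49.0]]
btn 102 [ 426. -188.  118.] ((427.00390625, -178.28109741210938), (63.43252182006836, 23.36395835876465), 81.3530
[... 817 characters left out ...]
 298. -170.] [array([ 296.7, -171.2]), array([13.8, 39.3]), np.float64(15.3)] [195. 100. 100.]
body 279 [ 302. -165.] [array([ 297.5, -172.1]), array([72.2, 71.7]), np.float64(17.8)] [187.  94.  96.]
rim 376 ((508.7699279785156, -516.0792236328125), (910.6905517578125, 253.99081420898438), 84.15110778808594) [[336.0, -956.0], [589.0, -982.0], [682.0, -76.0], [429.0, -50.0]]
btn 45 [ 431. -185.  119.] ((428.8580627441406, -185.2672119140625), (57.657527923583984, 21.184478759765625), 74.71492767333984)
btn 29 [ 435. -173.  136.] ((434.6891174316406, -173.5613555908203), (33.206138610839844, 8.01618766784668), 69.95014953613281)
lid top [ 572. -199.  303.] 308.7508846912672 [ 646. -208.  145.]
```

The scene picture shows three orange cartridges on the green mat at about (284,235), (232,287) and (311,298), with two pink look-alikes at (268,145) and (421,250). The case is at (190,155) with its lid standing open and the turnbutton at (228,137). In the top view the bay is the white square near (390,185), and the turnbutton wing points left.

```bash
cat >> h.py <<'E'
def tool(o=None):
    o=o or ctrl.observe(); return np.array(o["tool_pos"]),R.from_quat(o["orientation"])
def to(x,y,z,jaw=None,cur=None):
    "shift (tool axes) and turn about tool y(deg) to world xyz with jaw axis yaw (deg, mod 180), tool down"
    p,r=cur or tool(); d=r.inv().apply(np.array([x,y,z])-p)
    if jaw is None: rv=np.zeros(3);g=r
    else:
        best=None
        for k in(0,180):
            a=np.radians(jaw+k);zz=np.array([np.cos(a),np.sin(a),0]);yy=np.array([0,0,-1.]);xx=np.cross(yy,zz)
            g_=R.from_matrix(np.stack([xx,yy,zz],1));v=np.degrees((r.inv()*g_).as_rotvec())
            if best is None or np.linalg.norm(v)<np.linalg.norm(best[0]): best=(v,g_)
        rv,g=best
    print("shift",d.round(1).tolist(),"turn",rv.round(2).tolist())
    return np.array([x,y,z],float),g
def st():
    o=ctrl.observe();p,r=tool(o);m=r.as_matrix()
    print("t",round(float(o["t"]),2),"pos",p.round(1),"jawyaw",np.degrees(np.arctan2(m[1,2],m[0,2])).round(2),"down",m[:,1].round(3),"F",np.round(o["contact_force"],2),"w",round(float(o["gripper_width"]),1),"q",np.round(o["q"],2))
E
python3 - <<'E'
from h import *
st()
a=np.radians(-5.9)
for n in("top","scene"):
    P=np.load(f"/tmp/{n}.npz")["P"];f=np.load(f"/tmp/{n}.npz")["f"].astype(int)
    ex=np.array([np.cos(a),np.sin(a)]);ey=np.array([-ex[1],ex[0]])
    C=np.array([548.,-211])
    U=np.stack([(P[...,:2]-C)@ex,(P[...,:2]-C)@ey,P[...,2]],-1)
    q=U[(abs(U[...,2]-105)<2.5)&(abs(U[...,0])<125)&(abs(U[...,1])<170)]
    for nm,m in(("near",(q[:,0]<-90)&(abs(q[:,1])>60)&(abs(q[:,1])<140)),("left",(q[:,1]>130)&(abs(q[:,0])<90)),("right",(q[:,1]<-130)&(abs(q[:,0])<90))):
        k=q[m]
        if len(k)<4: print(nm,len(k));continue
        i,j=(1,0) if nm=="near" else (0,1)
        s=np.polyfit(k[:,i],k[:,j],1);print(n,nm,len(k),"pct",np.percentile(k[:,j],[5,50,95]).round(1),"slope deg",np.degrees(np.arctan(s[0])).round(2),"at0",s[1].round(1))
    w=(f.min(-1)>120)&(abs(U[...,0])<110)&(abs(U[...,1])<150)&(U[...,2]<15)
    k=U[w];print("white floor",len(k),k.min(0).round() if len(k) else 0,k.max(0).round() if len(k) else 0)
    b=U[(U[...,2]>50)&(U[...,2]<100)&(U[...,0]<-90)&(U[...,0]>-125)&(abs(U[...,1])<120)]
    if len(b):print("near wall face",len(b),np.percentile(b[:,0],[2,20,50,80]).round(1))
    for yr in((-110,-50),(-50,30),(60,110)):
        l=U[(U[...,2]>150)&(U[...,2]<320)&(U[...,0]>0)&(U[...,0]<130)&(U[...,1]>yr[0])&(U[...,1]<yr[1])]
        if len(l)>20:
            s=np.polyfit(l[:,2],l[:,0],1);print("lid",yr,len(l),"angle",np.arctan2(1,-s[0]).round(3),"x at z105",(s[0]*105+s[1]).round(1),"top",l[np.argmax(l[:,2])].round(1), "resid",np.std(l[:,0]-np.polyval(s,l[:,2])).round(1))
p=to(340,-400,260,111); p=to(440,-130,260,80,p);p=to(453.7,133.5,180,68.9,p);p=to(453.7,133.5,89,68.9,p)
E
```

```text
t 0.85 pos [ 152.7 -554.3  256.3] jawyaw -74.6 down [-0.  0. -1.] F [-0.89 -0.45  0.03] w 85.6 q [ 1.26  0.71 -0.03  1.48  0.02  0.95 -0.08]
top near 79 pct [-110.4 -108.  -106.1] slope deg -0.02 at0 -108.1
top left 68 pct [144.8 147.  148.5] slope deg 0.24 at0 146.8
top right 82 pct [-151.1 -148.8 -146.9] slope deg -0.06 at0 -149.0
white floor 291 [ -82. -148.   -3.] [-28. -78.  12.]
near wall face 367 [-110.7 -109.9 -109.4 -108.4]
lid (-110, -50) 148 angle 1.116 x at z105 117.2 top [ 15.7 -95.3 308.9] resid 1.6
lid (-50, 30) 193 angle 1.116 x at z105 117.1 top [ 17.8 -10.  308.6] resid 1.6
lid (60, 110) 122 angle 1.116 x at z105 117.0 top [ 20.4  91.3 308.3] resid 1.6
scene near 59 pct [-109.7 -107.  -105.3] slope deg -0.23 at0 -107.3
scene left 135 pct [140.4 144.3 146.6] slope deg -0.02 at0 144.2
scene right 27 pct [-156.2 -152.  -149.5] slope deg -2.1 at0 -154.5
white floor 137 [-105. -150.    2.] [ -36. -111.   13.]
near wall face 351 [-114.2 -106.  -105.6 -105. ]
lid (-110, -50) 534 angle 1.128 x at z105 116.3 top [ 21.3 -86.8 308.2] resid 0.9
lid (-50, 30) 818 angle 1.128 x at z105 116.2 top [ 21.7 -41.9 308.8] resid 1.0
lid (60, 110) 614 angle 1.128 x at z105 116.0 top [ 21.1 107.4 307.7] resid 0.9
shift [-221.5, -3.7, -99.0] turn [0.01, -5.6, -0.0]
shift [-190.1, -0.0, -216.2] turn [0.0, 31.0, 0.0]
shift [32.3, 80.0, -261.9] turn [0.0, 11.1, 0.0]
shift [0.0, 91.0, 0.0] turn [0.0, 0.0, 0.0]
```

Emit:
move_arm:
  moves:
    - [[-31.6,0,-27],[0,0,0]]
    - [[-63.2,0,-54],[0,0,0]]
    - [[-94.8,0,-81],[0,0,0]]
    - [[-126.4,0,-108],[0,0,0]]
    - [[-158,0,-135],[0,0,0]]
  jaw: 40

```text
t: 1.27
tool_pos: [269.8, -380.5, 256.5]
orientation: [0.094, -0.701, 0.701, -0.095]
contact_force: [1.0, -1.5, -0.0]
gripper_width: 39.9
```

Emit:
move_arm:
  moves:
    - [[-31.6,0,-27],[0,0,0]]
    - [[-63.2,0,-54],[0,0,0]]
    - [[-94.8,0,-81],[0,0,0]]
    - [[-126.4,0,-108],[0,0,0]]
    - [[-158,0,-135],[0,0,0]]

```text
t: 1.68
tool_pos: [386.4, -208.3, 256.5]
orientation: [0.095, -0.701, 0.701, -0.095]
contact_force: [1.0, -1.9, -0.5]
gripper_width: 40.0
```

```bash
python3 - <<'E'
from h import *
st();p=to(430,-90,250,68.9);p=to(453.7,133.5,190,68.9,p)
p=to(453.7,133.5,89,68.9,p)
E
```

```text
t 1.68 pos [ 386.4 -208.3  256.5] jawyaw -74.61 down [ 0. -0. -1.] F [ 0.99 -1.94 -0.46] w 40.0 q [ 0.4   0.51  0.04  1.95 -0.03  0.68 -0.84]
shift [-73.4, 6.5, -102.5] turn [-0.0, 36.49, -0.02]
shift [58.3, 60.0, -217.0] turn [0.0, 0.0, 0.0]
shift [0.0, 101.0, 0.0] turn [0.0, 0.0, 0.0]
```

Emit:
move_arm:
  moves:
    - [[-15,1,-20],[0,7.1,0]]
    - [[-30,2,-41],[0,14.2,0]]
    - [[-45,4,-62],[0,21.3,0]]
    - [[-60,5,-82],[0,28.4,0]]
    - [[-73.4,6.5,-102.5],[0,35.5,0]]

```text
t: 2.1
tool_pos: [429.8, -90.5, 249.9]
orientation: [0.126, 0.696, -0.696, -0.125]
contact_force: [0.3, -0.3, 0.1]
gripper_width: 40.2
```

Emit:
move_arm:
  moves:
    - [[10,8,-38],[0,0.2,0]]
    - [[20,16,-76],[0,0.4,0]]
    - [[30,24,-114],[0,0.6,0]]
    - [[40,32,-152],[0,0.8,0]]
    - [[50,40,-188],[0,1,0]]

```text
t: 2.52
tool_pos: [446.8, 104.2, 209.5]
orientation: [0.129, 0.695, -0.695, -0.129]
contact_force: [0.2, -1.1, 0.5]
gripper_width: 39.7
```

```bash
python3 - <<'E'
from h import *
st();p=to(453.7,133.5,150,68.9);p=to(453.7,133.5,89,68.9,p)
c=ctrl.camera("wrist");save(c,"wrist1");P=pts(c)
m=(P[...,2]>80)&(P[...,2]<92)
n,l,s,ce=cv2.connectedComponentsWithStats(m.astype(np.uint8))
for i in range(1,n):
    if s[i,4]>60: q=P[l==i][:,:2].astype(np.float32);print(s[i,4],ce[i].round(),[np.round(x,1) for x in cv2.minAreaRect(q)])
E
```

```text
t 2.52 pos [446.8 104.2 209.5] jawyaw -111.08 down [ 0.  0. -1.] F [ 0.15 -1.12  0.48] w 39.7 q [-0.47  0.64  0.29  1.96 -0.31  0.59 -1.91]
shift [4.1, 59.6, -29.8] turn [0.03, 0.02, -0.02]
shift [0.0, 61.0, 0.0] turn [0.0, 0.0, 0.0]
1059 [453.  50.] [array([487.7, -57. ]), array([ 2.4, 67.8]), np.float64(84.5)]
84 [497.  85.] [array([455.4, -80.5]), array([26.1,  0.6]), np.float64(84.7)]
825 [215. 191.] [array([454.2, 133. ]), array([12.3, 39.7]), np.float64(69.8)]
229 [  5. 229.] [array([486.1, 299.5]), array([ 9.3, 21.5]), np.float64(65.2)]
```

View pics/wrist1.png

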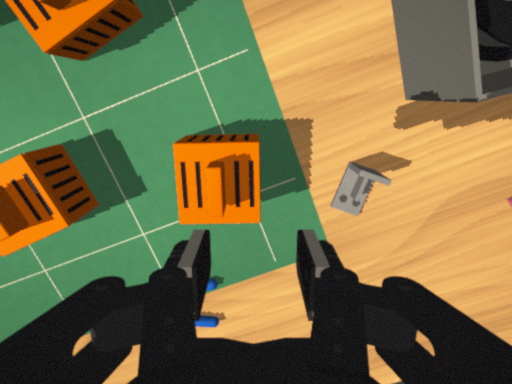

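The wrist picture shows the first cartridge at (217,180) with its tab at (215,191). Its position, (454,133), agrees with the top camera, so I'll go down and grip.

Emit:
move_arm:
  moves:
    - [[1,15,-10],[0,-0.3,0]]
    - [[2,30,-20],[0,-0.5,0]]
    - [[3,45,-29.7],[0,-0.5,0]]
    - [[3.5,60,-29.7],[0,-0.5,0]]
    - [[3.5,60,-29.7],[0,-0.5,0]]

```text
t: 2.98
tool_pos: [453.5, 131.1, 147.9]
orientation: [-0.125, -0.695, 0.696, 0.127]
contact_force: [-0.2, -0.3, -1.2]
gripper_width: 39.6
```

Emit:
move_arm:
  moves:
    - [[0,20,0],[0,0,0]]
    - [[0,40,0],[0,0,0]]
    - [[0,52,0],[0,0,0]]
    - [[0,60.5,0],[0,0,0]]
    - [[0,60.5,0],[0,0,0]]

```text
t: 3.4
tool_pos: [454.1, 130.6, 88.8]
orientation: [-0.126, -0.696, 0.696, 0.127]
contact_force: [-1.4, 0.9, -0.0]
gripper_width: 40.2
```

Emit:
move_arm:
  moves:
    - [[0,0,0],[0,0,0]]
    - [[0,0,0],[0,0,0]]
    - [[0,0,0],[0,0,0]]
    - [[0,0,0],[0,0,0]]
    - [[0,0,0],[0,0,0]]
  jaw: 5
  newtons: 40

```text
t: 3.82
tool_pos: [454.5, 131.1, 89.8]
orientation: [0.127, 0.696, -0.696, -0.126]
contact_force: [-0.2, 1.1, 5.6]
gripper_width: 10.8
```

```bash
python3 - <<'E'
from h import *
st()
E
```

```text
t 3.82 pos [454.5 131.1  89.8] jawyaw -110.59 down [ 0.001  0.    -1.   ] F [-0.17  1.05  5.59] w 10.8 q [-0.43  0.87  0.15  2.02 -0.4   0.28 -1.87]
```

Emit:
move_arm:
  moves:
    - [[0,-6,0],[0,0,0]]
    - [[0,-14,0],[0,0,0]]
    - [[0,-22,0],[0,0,0]]
    - [[0,-28,0],[0,0,0]]
    - [[0,-30,0],[0,0,0]]

```text
t: 4.23
tool_pos: [454.6, 131.1, 120.6]
orientation: [0.127, 0.696, -0.695, -0.126]
contact_force: [-0.5, 0.3, -2.1]
gripper_width: 11.1
```

Emit:
move_arm:
  moves:
    - [[0,0,0],[0,0,0]]
    - [[0,0,0],[0,0,0]]
    - [[0,0,0],[0,0,0]]
    - [[0,0,0],[0,0,0]]
    - [[0,0,0],[0,0,0]]

```text
t: 4.65
tool_pos: [454.2, 130.9, 119.1]
orientation: [-0.126, -0.696, 0.696, 0.127]
contact_force: [-0.6, 0.2, -2.7]
gripper_width: 11.3
```

```bash
python3 - <<'E'
from h import *
st();F=[]
for i in range(10): c=ctrl.camera("wrist");F.append(ctrl.observe()["contact_force"])
print(np.mean(F,0),np.std(F,0));save(c,"wrist2")
E
```

```text
t 4.65 pos [454.2 130.9 119.1] jawyaw -110.6 down [-0. -0. -1.] F [-0.63  0.22 -2.69] w 11.3 q [-0.45  0.81  0.19  2.   -0.39  0.36 -1.89]
[-0.02110587  0.03711798 -1.99378614] [0.68877832 0.42331513 0.56626543]
```

View pics/wrist2.png

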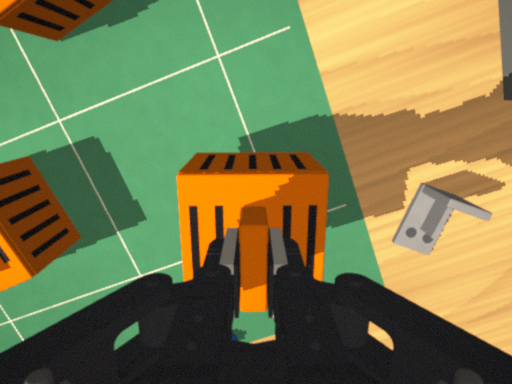

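Ten readings average −2.0 N, while a spent cartridge would give at least −3.2 N, so the first one is the dry one. The picture shows it held squarely by its tab at (253,240). I'll carry it to the near side of the bay and look again from there.

```bash
python3 - <<'E'
from h import *
p=to(440,0,230);p=to(405,-160,265,84.1,p);p=to(385,-302,265,84.1,p)
E
```

```text
shift [-32.7, -110.7, 127.6] turn [0.0, 0.0, 0.0]
shift [-23.5, -35.0, 162.1] turn [0.0, -14.7, 0.0]
shift [5.3, 0.0, 143.3] turn [0.0, 0.0, 0.0]
```

Emit:
move_arm:
  moves:
    - [[-2,-30,10],[0,0,0]]
    - [[-8,-60,35],[0,0,0]]
    - [[-16,-85,65],[0,0,0]]
    - [[-24,-102,96],[0,0,0]]
    - [[-32.7,-110.7,127.6],[0,0,0]]

```text
t: 5.57
tool_pos: [440.0, -1.2, 232.0]
orientation: [0.127, 0.696, -0.696, -0.125]
contact_force: [1.1, -0.8, -2.7]
gripper_width: 10.8
```

Emit:
move_arm:
  moves:
    - [[-5,-12,33],[0,-3,0]]
    - [[-10,-22,66],[0,-6,0]]
    - [[-15,-28,99],[0,-9,0]]
    - [[-20,-33,132],[0,-12,0]]
    - [[-23.5,-35,162],[0,-14.7,0]]

```text
t: 5.98
tool_pos: [404.4, -161.9, 265.7]
orientation: [-0.036, -0.706, 0.706, 0.035]
contact_force: [0.7, 0.1, -2.3]
gripper_width: 10.8
```

Emit:
move_arm:
  moves:
    - [[2,0,33],[0,0,0]]
    - [[4,0,66],[0,0,0]]
    - [[5,0,98],[0,0,0]]
    - [[5.3,0,125],[0,0,0]]
    - [[5.3,0,143.3],[0,0,0]]

```text
t: 6.4
tool_pos: [383.9, -304.6, 265.0]
orientation: [-0.037, -0.706, 0.706, 0.037]
contact_force: [-0.3, -0.9, -2.6]
gripper_width: 10.8
```

```bash
python3 - <<'E'
from h import *
ctrl.camera("wrist");ctrl.camera("wrist");st();F=[]
for i in range(8): c=ctrl.camera("wrist");F.append(ctrl.observe()["contact_force"])
st()
print(np.mean(F,0).round(2),np.std(F,0).round(2));save(c,"wrist3")
P=pts(c);f=c["frame"].astype(int);np.savez("/tmp/w3.npz",P=P,f=f)
a=np.radians(-5.9);ex=np.array([np.cos(a),np.sin(a)]);ey=np.array([-ex[1],ex[0]])
C=np.array([547.8,-213]);U=np.concatenate([np.stack([(P[...,:2]-C)@ex,(P[...,:2]-C)@ey],-1),P[...,2:]],-1)
rim=(abs(U[...,2]-105)<2.5)
for nm,m,i,j in(("near",rim&(abs(U[...,0]+108)<8)&(abs(U[...,1])>50)&(abs(U[...,1])<140),1,0),("right",rim&(abs(U[...,1]+148)<8)&(abs(U[...,0])<95),0,1)):
    k=U[m]
    if len(k)>5: s=np.polyfit(k[:,i],k[:,j],1);print(nm,len(k),np.percentile(k[:,j],[3,50,97]).round(1),np.degrees(np.arctan(s[0])).round(2))
part=(abs(U[...,2]-44)<3)&(U[...,0]<0)&(U[...,0]>-110)&(U[...,1]<-40)&(U[...,1]>-146)
k=U[part];print("part",len(k))
for nm,mm,j in(("x-partition",(abs(k[:,0]+26)<8)&(k[:,1]<-75),0),("y-part",(abs(k[:,1]+66)<8)&(k[:,0]<-35),1)):
    if mm.sum()>3:print(nm,mm.sum(),np.percentile(k[mm][:,j],[3,50,97]).round(1))
# held cartridge
p,r=tool();L=r.inv().apply((P-p).reshape(-1,3)).reshape(P.shape)
b=(abs(L[...,1]-30)<3)&(np.hypot(L[...,0],L[...,2])<60)
k=L[b][:,[0,2]].astype(np.float32);print("body top",len(k),[np.round(x,1) for x in cv2.minAreaRect(k)],np.percentile(k,[1,99],axis=0).round(1).tolist())
E
```

```text
t 6.5 pos [ 383.9 -304.7  264.8] jawyaw -96.12 down [-0.001 -0.001 -1.   ] F [-0.21  0.08 -2.91] w 11.5 q [ 0.52  0.58  0.15  1.78 -0.11  0.8  -0.96]
t 6.9 pos [ 385.2 -301.4  265.1] jawyaw -95.85 down [ 0.  0. -1.] F [-0.21 -0.25 -2.64] w 11.0 q [ 0.51  0.57  0.15  1.78 -0.11  0.8  -0.96]
[ 0.25  0.19 -2.43] [0.5  0.34 0.35]
near 867 [-109.1 -107.3 -105.6] -0.09
right 614 [-150.9 -148.7 -146.9] 0.04
part 921
x-partition 378 [-27.5 -25.7 -23.8]
y-part 365 [-69.1 -67.2 -65.1]
body top 10316 [array([-6.3, -0.4]), array([55.6, 70.3]), np.float64(0.3)] [[-33.6, -34.8], [17.7, 33.9]]
```

View pics/wrist3.png

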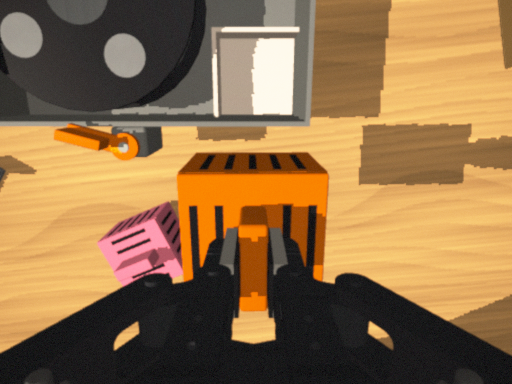

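The wrist picture shows the bay from (215,28) to (300,118), the turnbutton pivot at (125,145) with its wing pointing left, and the cartridge held square. About 18 weight readings now average −2.2 N, which confirms it is the dry one.

```bash
python3 - <<'E'
from h import *
c=ctrl.camera("wrist");p,r=tool();cp=np.linalg.inv(c["world_to_cam"])[:3,3];print("cam rel",(cp-p).round())
p=to(471.8,-313.9,215,84.1);p=to(471.8,-313.9,130,84.1,p);p=to(471.8,-313.9,97,84.1,p)
P=np.load("/tmp/w3.npz")["P"];f=np.load("/tmp/w3.npz")["f"]
m=(f[...,0]>150)&(f[...,2]<80)&(P[...,2]>112)&(P[...,2]<140)&(P[...,1]>-260)&(P[...,1]<-100)&(P[...,0]<450)
q=P[m]
for lo,hi in((112,124),(130,140)):
    k=q[(q[:,2]>lo)&(q[:,2]<hi)];print(len(k),np.median(k[:,2]).round(1),[np.round(x,1) for x in cv2.minAreaRect(k[:,:2].astype(np.float32))])
E
```

```text
cam rel [ 68.  -7. 118.]
shift [-87.4, 50.1, 3.4] turn [0.01, 0.04, -0.0]
shift [0.0, 85.0, 0.0] turn [0.0, 0.0, 0.0]
shift [0.0, 33.0, 0.0] turn [0.0, 0.0, 0.0]
701 119.8 [array([ 428.5, -184.7]), array([56.2, 21.8]), np.float64(74.7)]
470 136.7 [array([ 434., -174.]), array([34.1,  8.3]), np.float64(68.7)]
```

The wrist camera sits 68 mm ahead of the tool and would pass close to the lid's edge on the way down. I'll turn the tool 90° so the camera faces the spool side, and measure again from the right of the bay.

Emit:
move_arm:
  moves:
    - [[-15,0,15],[0,-7,0]]
    - [[-35,0,34],[0,-14,0]]
    - [[-55,0,54],[0,-21,0]]
    - [[-75,0,74],[0,-28,0]]
    - [[-87,0,86],[0,-35,0]]

```text
t: 7.37
tool_pos: [463.7, -398.1, 264.7]
orientation: [0.179, -0.684, 0.684, -0.18]
contact_force: [-0.7, 0.4, -2.1]
gripper_width: 10.9
```

Emit:
move_arm:
  moves:
    - [[0,0,0],[0,-7,0]]
    - [[0,0,0],[0,-14,0]]
    - [[0,0,0],[0,-21,0]]
    - [[0,0,0],[0,-28,0]]
    - [[0,0,0],[0,-35,0]]

```text
t: 7.78
tool_pos: [462.8, -396.2, 264.9]
orientation: [-0.377, 0.598, -0.598, 0.377]
contact_force: [0.4, -1.2, -3.2]
gripper_width: 10.8
```

Emit:
move_arm:
  moves:
    - [[0,0,0],[0,-7,0]]
    - [[0,0,0],[0,-14,0]]
    - [[0,0,0],[0,-20,0]]
    - [[0,0,0],[0,-20,0]]
    - [[0,0,0],[0,-20,0]]

```text
t: 8.2
tool_pos: [462.6, -396.4, 264.9]
orientation: [-0.473, 0.526, -0.526, 0.473]
contact_force: [0.6, 0.1, -2.1]
gripper_width: 11.2
```

```bash
cat > bay.py <<'E'
from h import *
import sys
for i in range(4): c=ctrl.camera("wrist")
st();save(c,sys.argv[1])
P=pts(c)
a=np.radians(-5.9);ex=np.array([np.cos(a),np.sin(a)]);ey=np.array([-ex[1],ex[0]])
C=np.array([547.8,-213]);U=np.concatenate([np.stack([(P[...,:2]-C)@ex,(P[...,:2]-C)@ey],-1),P[...,2:]],-1)
rim=(abs(U[...,2]-105)<2.5);pt=(abs(U[...,2]-44)<3)
for nm,m,i,j in(("near",rim&(abs(U[...,0]+108)<8)&(abs(U[...,1]+85)<55),1,0),("right",rim&(abs(U[...,1]+148)<8)&(abs(U[...,0])<95),0,1),
  ("xpart",pt&(abs(U[...,0]+26)<8)&(U[...,1]<-75)&(U[...,1]>-140),1,0),("ypart",pt&(abs(U[...,1]+67)<8)&(U[...,0]<-35)&(U[...,0]>-100),0,1)):
    k=U[m]
    if len(k)>5: s=np.polyfit(k[:,i],k[:,j],1);print(nm,len(k),np.percentile(k[:,j],[3,50,97]).round(1),np.degrees(np.arctan(s[0])).round(2))
p,r=tool();L=r.inv().apply((P-p).reshape(-1,3)).reshape(P.shape)
b=(abs(L[...,1]-30)<3)&(np.hypot(L[...,0],L[...,2])<60)
k=L[b][:,[0,2]];print("body top",len(k),np.percentile(k,[1,99],axis=0).round(1).tolist())
print("tcp local",(p[:2]-C)@ex,(p[:2]-C)@ey)
E
python3 bay.py wrist4
```

```text
t 8.4 pos [ 462.8 -396.3  265. ] jawyaw -6.02 down [-0.  0. -1.] F [-0.68  0.57 -2.12] w 11.0 q [ 0.8   0.76 -0.32  1.33  0.25  1.09  0.35]
near 661 [-109.3 -107.2 -105.3] -0.09
right 1176 [-150.1 -148.2 -146.4] -0.04
xpart 318 [-27.4 -25.6 -23.6] -0.04
ypart 346 [-68.5 -66.8 -64.9] -0.06
body top 10326 [[-34.4, -34.9], [16.9, 33.7]]
tcp local -65.74422053795521 -191.06295923804507
```

View pics/wrist4.png

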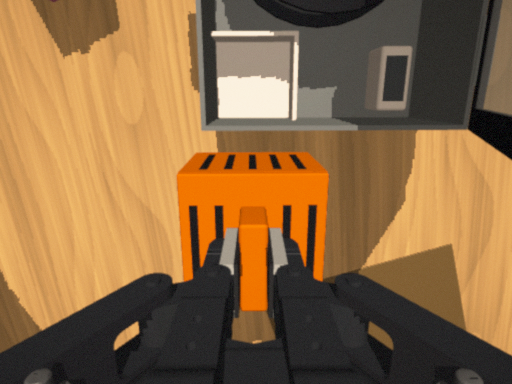

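The picture shows the bay at (256,75), ahead of the held cartridge. Both looks put the bay centre within 0.5 mm of each other.

Emit:
move_arm:
  moves:
    - [[-15,0,0],[0,0,0]]
    - [[-40,0,0],[0,0,0]]
    - [[-65,0,0],[0,0,0]]
    - [[-80,0,0],[0,0,0]]
    - [[-84.2,0,0],[0,0,0]]

```text
t: 8.82
tool_pos: [472.1, -310.0, 265.4]
orientation: [-0.474, 0.525, -0.525, 0.474]
contact_force: [0.5, 1.2, -2.2]
gripper_width: 11.1
```

Emit:
move_arm:
  moves:
    - [[0,8,0],[0,0,0]]
    - [[0,22,0],[0,0,0]]
    - [[0,38,0],[0,0,0]]
    - [[0,50,0],[0,0,0]]
    - [[0,54,0],[0,0,0]]

```text
t: 9.23
tool_pos: [470.5, -313.5, 208.8]
orientation: [-0.474, 0.526, -0.525, 0.473]
contact_force: [-0.3, -0.1, -2.8]
gripper_width: 11.1
```

```bash
python3 bay.py wrist5; python3 -c "
from h import *
c=ctrl.camera('scene');save(c,'scene1')"
```

```text
t 9.43 pos [ 471.4 -313.2  211.4] jawyaw -5.95 down [ 0. -0. -1.] F [ 0.15  0.51 -1.75] w 11.0 q [ 0.68  0.76 -0.29  1.58  0.27  0.85  0.18]
near 513 [-109.3 -107.1 -105.3] 0.19
right 1063 [-150.5 -147.7 -145.8] 0.11
xpart 71 [-27.5 -25.5 -23.5] -0.4
ypart 382 [-67.9 -66.1 -64.4] -0.01
body top 10328 [[-34.3, -35.2], [17.0, 33.5]]
tcp local -65.66743803689283 -107.53598150359409
```

View pics/scene1.png

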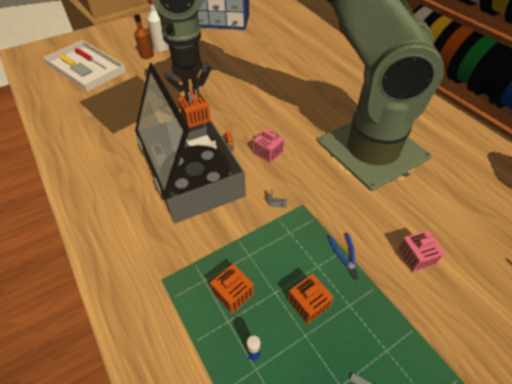

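The scene picture shows the cartridge above the bay at (195,108), clear of the lid. I'll lower it with a 1.2 mm correction.

Emit:
move_arm:
  moves:
    - [[-1.2,10,0],[0,0,0]]
    - [[-1.2,28,0],[0,0,0]]
    - [[-1.2,46,0],[0,0,0]]
    - [[-1.2,60,0],[0,0,0]]
    - [[-1.2,66,0],[0,0,0]]

```text
t: 9.9
tool_pos: [471.2, -311.5, 143.9]
orientation: [-0.474, 0.525, -0.525, 0.473]
contact_force: [0.2, -0.3, -3.1]
gripper_width: 10.9
```

Emit:
move_arm:
  moves:
    - [[0,8,0],[0,0,0]]
    - [[0,18,0],[0,0,0]]
    - [[0,28,0],[0,0,0]]
    - [[0,36,0],[0,0,0]]
    - [[0,40,0],[0,0,0]]

```text
t: 10.32
tool_pos: [471.3, -311.4, 103.9]
orientation: [-0.474, 0.525, -0.525, 0.474]
contact_force: [-1.4, 0.7, -2.9]
gripper_width: 11.0
```

```bash
python3 bay.py wrist6
```

```text
t 10.52 pos [ 471.6 -311.6  105.2] jawyaw -5.9 down [ 0. -0. -1.] F [ 0.2   0.11 -1.97] w 11.1 q [ 0.65  0.91 -0.24  1.67  0.33  0.6   0.12]
near 2772 [-109.4 -106.9 -105.2] -0.11
xpart 215 [-26.  -23.9 -23.3] -0.74
ypart 1218 [-71.5 -66.8 -64.5] 0.05
body top 11009 [[-34.6, -39.9], [40.6, 33.5]]
tcp local -65.64859822942147 -105.86895582224808
```

View pics/wrist6.png

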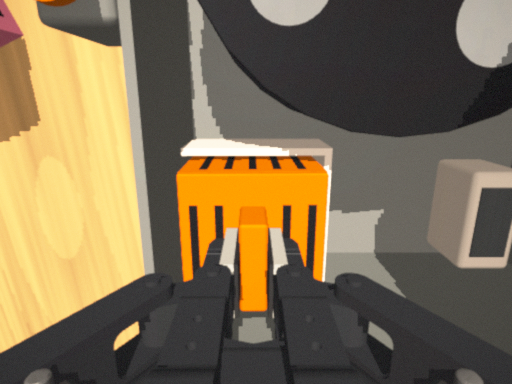

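The cartridge is between the partitions with a free gap and the contact force is unchanged. Now the last 10 mm, slowly.

Emit:
move_arm:
  moves:
    - [[0,2,0],[0,0,0]]
    - [[0,4,0],[0,0,0]]
    - [[0,6,0],[0,0,0]]
    - [[0,8,0],[0,0,0]]
    - [[0,9,0],[0,0,0]]

```text
t: 10.93
tool_pos: [471.4, -311.4, 95.7]
orientation: [-0.474, 0.525, -0.525, 0.474]
contact_force: [-0.1, -0.3, -2.9]
gripper_width: 11.1
```

Emit:
move_arm:
  moves:
    - [[0,0.4,0],[0,0,0]]
    - [[0,0.8,0],[0,0,0]]
    - [[0,1.2,0],[0,0,0]]
    - [[0,1.2,0],[0,0,0]]
    - [[0,1.2,0],[0,0,0]]

```text
t: 11.35
tool_pos: [471.5, -311.5, 94.8]
orientation: [-0.474, 0.525, -0.525, 0.474]
contact_force: [-0.9, -0.2, -2.3]
gripper_width: 11.1
```

```bash
python3 - <<'E'
from h import *
F=[]
for i in range(4): c=ctrl.camera("wrist");F.append(ctrl.observe()["contact_force"][2])
st();print(np.round(F,2))
E
```

```text
t 11.55 pos [ 471.5 -311.5   94.8] jawyaw -5.9 down [ 0.  0. -1.] F [-0.14 -0.1  -2.16] w 11.0 q [ 0.64  0.93 -0.23  1.68  0.34  0.58  0.12]
[-2.01 -2.51 -2.34 -2.16]
```

Emit:
move_arm:
  moves:
    - [[0,0.3,0],[0,0,0]]
    - [[0,0.6,0],[0,0,0]]
    - [[0,0.9,0],[0,0,0]]
    - [[0,1.0,0],[0,0,0]]
    - [[0,1.0,0],[0,0,0]]

```text
t: 11.97
tool_pos: [471.4, -311.5, 93.9]
orientation: [-0.474, 0.525, -0.525, 0.474]
contact_force: [-1.1, 0.3, 1.7]
gripper_width: 10.9
```

```bash
python3 - <<'E'
from h import *
F=[]
for i in range(4): c=ctrl.camera("wrist");F.append(ctrl.observe()["contact_force"][2])
st();print(np.round(F,2))
E
```

```text
t 12.17 pos [ 471.4 -311.5   93.9] jawyaw -5.9 down [-0.  0. -1.] F [-1.91 -0.61  3.35] w 10.9 q [ 0.64  0.93 -0.23  1.68  0.34  0.58  0.12]
[1.96 2.38 2.7  3.35]
```

It has touched the floor at about +2.5 N. Now I release it and rise.

Emit:
move_arm:
  moves:
    - [[0,0,0],[0,0,0]]
    - [[0,0,0],[0,0,0]]
    - [[0,0,0],[0,0,0]]
    - [[0,0,0],[0,0,0]]
    - [[0,0,0],[0,0,0]]
  jaw: 28

```text
t: 12.58
tool_pos: [471.5, -311.4, 93.8]
orientation: [-0.474, 0.525, -0.525, 0.474]
contact_force: [-0.4, 0.0, 0.4]
gripper_width: 27.5
```

Emit:
move_arm:
  moves:
    - [[0,-8,0],[0,0,0]]
    - [[0,-22,0],[0,0,0]]
    - [[0,-45,0],[0,0,0]]
    - [[0,-75,0],[0,0,0]]
    - [[0,-110,0],[0,0,0]]

```text
t: 13.0
tool_pos: [471.0, -311.1, 204.8]
orientation: [-0.474, 0.526, -0.524, 0.474]
contact_force: [0.5, -1.5, -0.1]
gripper_width: 27.9
```

Emit:
move_arm:
  moves:
    - [[0,-30,0],[0,0,0]]
    - [[0,-55,0],[0,0,0]]
    - [[0,-70,0],[0,0,0]]
    - [[0,-76,0],[0,0,0]]
    - [[0,-76,0],[0,0,0]]
  jaw: 0

```text
t: 13.42
tool_pos: [471.7, -311.6, 281.0]
orientation: [0.473, -0.524, 0.526, -0.474]
contact_force: [-0.5, -0.1, 0.1]
gripper_width: 0.3
```

```bash
python3 - <<'E'
from h import *
st()
c=ctrl.camera("top");save(c,"top1");P=pts(c);w=ctrl.camera("wrist");save(w,"wrist7");W=pts(w)
a=np.radians(-5.9);ex=np.array([np.cos(a),np.sin(a)]);ey=np.array([-ex[1],ex[0]]);C=np.array([547.8,-213])
for n,Q in(("top",P),("wrist",W)):
    near=np.hypot(Q[...,0]-471,Q[...,1]+313)<60
    for lo,hi in((60,70),(85,95)):
        k=Q[near&(Q[...,2]>lo)&(Q[...,2]<hi)]
        if len(k)>5:
            r=cv2.minAreaRect(k[:,:2].astype(np.float32));print(n,lo,len(k),np.median(k[:,2]).round(1),[np.round(x,1) for x in r],((np.array(r[0])-C)@ex).round(1),((np.array(r[0])-C)@ey).round(1))
E
```

```text
t 13.42 pos [ 471.7 -311.6  281. ] jawyaw -5.9 down [ 0.002 -0.001 -1.   ] F [-0.55 -0.13  0.12] w 0.3 q [ 0.69  0.67 -0.32  1.48  0.23  1.02  0.21]
top 60 515 63.7 [array([ 471.7, -312.2]), array([80.1, 88.9]), np.float64(84.4)] -65.5 -106.5
top 85 122 88.8 [array([ 468.8, -313.8]), array([77.1, 85. ]), np.float64(85.3)] -68.2 -108.4
wrist 60 4377 64.8 [array([ 474.4, -310.7]), array([84.7, 85. ]), np.float64(83.9)] -63.0 -104.7
wrist 85 926 89.7 [array([ 474.3, -310.5]), array([84.7, 85.1]), np.float64(84.2)] -63.0 -104.6
```

View pics/wrist7.png

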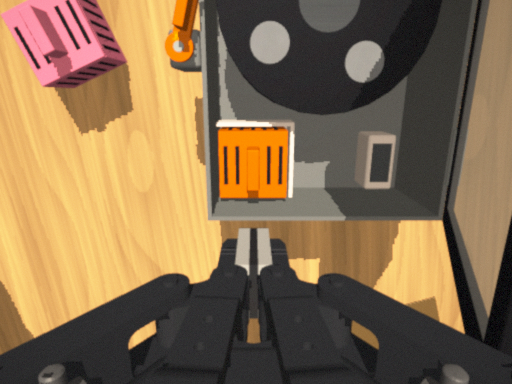

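The picture shows the cartridge seated in the bay at (254,160), body top at 64.8 mm and tab top at 89.7 mm, as they should be. The turnbutton stands at about 0.27 rad, so its tip may overlap the lid's edge by 2 to 4 mm. I'll swing it fully open first.

```bash
python3 - <<'E'
from h import *
w=ctrl.camera("wrist");W=pts(w);p,r=tool();L=r.inv().apply((W-p).reshape(-1,3)).reshape(W.shape)
for y0 in(-10,0,10,15,20,25):
    m=(L[...,1]>y0-2.5)&(L[...,1]<y0+2.5)&(abs(L[...,0])<40)&(abs(L[...,2])<40)
    k=L[m]
    if len(k)>3: print(y0,len(k),k.min(0).round(1),k.max(0).round(1))
a=np.radians(-5.9);ex=np.array([np.cos(a),np.sin(a)]);ey=np.array([-ex[1],ex[0]]);C=np.array([547.8,-213])
m=(w["frame"][...,0]>150)&(w["frame"][...,2]<80)&(W[...,2]>112)&(W[...,2]<140)&(W[...,1]>-260)&(W[...,0]<450)
for lo,hi in((112,124),(130,140)):
    k=W[m&(W[...,2]>lo)&(W[...,2]<hi)];k=np.stack([(k[:,:2]-C)@ex,(k[:,:2]-C)@ey],-1)
    print(len(k),[np.round(x,1) for x in cv2.minAreaRect(k.astype(np.float32))],k.min(0).round(1),k.max(0).round(1))
q=C-80*ex+36*ey;p=to(*q,281);p=to(*q,147,cur=p)
E
```

```text
-10 253 [-12.2 -12.5 -13.5] [ 4.9 -7.5 13.2]
0 392 [-12.   -2.5 -13.9] [-6.3  2.5 13.2]
10 323 [-12.1   7.5 -13.9] [-6.2 12.5 13.3]
15 255 [-11.8  12.5 -13.6] [-6.8 17.5 12.9]
20 68 [-11.9  17.5  -9.9] [-6.4 20.5 10.6]
744 [array([-123. ,   10.7]), array([44.6, 22.2]), np.float64(82.3)] [-135.4  -11.4] [-109.1   31.4]
292 [array([-119.1,   19.7]), array([17.8,  7.8]), np.float64(74.5)] [-124.8   10.5] [-113.5   27.5]
shift [-141.7, -2.1, -13.9] turn [0.0, 0.0, 0.0]
shift [0.1, 134.0, 0.2] turn [0.0, 0.0, 0.0]
```

Emit:
move_arm:
  moves:
    - [[-30,0,-3],[0,0,0]]
    - [[-65,0,-6],[0,0,0]]
    - [[-100,0,-9],[0,0,0]]
    - [[-130,0,-12],[0,0,0]]
    - [[-141.7,0,-13.9],[0,0,0]]

```text
t: 13.98
tool_pos: [472.1, -165.0, 279.2]
orientation: [-0.474, 0.525, -0.523, 0.475]
contact_force: [0.7, 1.0, 0.0]
gripper_width: 0.2
```

Emit:
move_arm:
  moves:
    - [[0,30,0],[0,0,0]]
    - [[0,65,0],[0,0,0]]
    - [[0,100,0],[0,0,0]]
    - [[0,120,0],[0,0,0]]
    - [[0,132,0],[0,0,0]]

```text
t: 14.4
tool_pos: [470.9, -168.9, 144.6]
orientation: [-0.474, 0.526, -0.524, 0.473]
contact_force: [1.1, 0.0, 0.3]
gripper_width: 0.4
```

Emit:
move_arm:
  moves:
    - [[0,0,-5],[0,0,0]]
    - [[0,0,-10],[0,0,0]]
    - [[0,0,-15],[0,0,0]]
    - [[0,0,-18],[0,0,0]]
    - [[0,0,-20],[0,0,0]]

```text
t: 14.82
tool_pos: [452.2, -167.2, 148.6]
orientation: [0.473, -0.525, 0.526, -0.474]
contact_force: [1.0, 0.4, -0.8]
gripper_width: 0.1
```

```bash
cat > btn.py <<'E'
from h import *
import sys
a=np.radians(-5.9);ex=np.array([np.cos(a),np.sin(a)]);ey=np.array([-ex[1],ex[0]]);C=np.array([547.8,-213])
def loc(p): return np.array([(p[...,:2]-C)@ex,(p[...,:2]-C)@ey])
def btn(cam,name=None):
    w=ctrl.camera(cam);W=pts(w);f=w["frame"].astype(int)
    if name: save(w,name)
    m=(f[...,0]>110)&(f[...,2]<0.5*f[...,0])&(f[...,0]>1.4*f[...,1])&(W[...,2]>126)&(W[...,2]<142)&(np.hypot(W[...,0]-424,W[...,1]+201)<60)
    k=W[m]
    if len(k)>6:
        k=loc(k).T;r=cv2.minAreaRect(k.astype(np.float32));print(cam,"fin",len(k),[np.round(x,1) for x in r]);v=np.array(r[0])-[-124.5,-0.4];print("angle from pivot",np.arctan2(v[0],v[1]).round(3),np.linalg.norm(v).round(1))
if __name__=="__main__":
    st();print("tcp local",loc(tool()[0]).round(1))
    for c in sys.argv[2:]: btn(c,sys.argv[1]+c)
E
python3 btn.py b1 top scene wrist
```

```text
t 14.82 pos [ 452.2 -167.2  148.6] jawyaw -5.91 down [ 0.001 -0.    -1.   ] F [ 0.96  0.36 -0.81] w 0.1 q [ 0.41  0.75 -0.22  1.94  0.33  0.48 -0.15]
tcp local [-99.8  35.8]
scene fin 20 [array([-120.5,   32.7]), array([24.6,  6.4]), np.float64(64.4)]
angle from pivot 0.119 33.3
wrist fin 808 [array([-120.4,   35.6]), array([22.3, 10. ]), np.float64(63.3)]
angle from pivot 0.114 36.2
```

View pics/b1wrist.png

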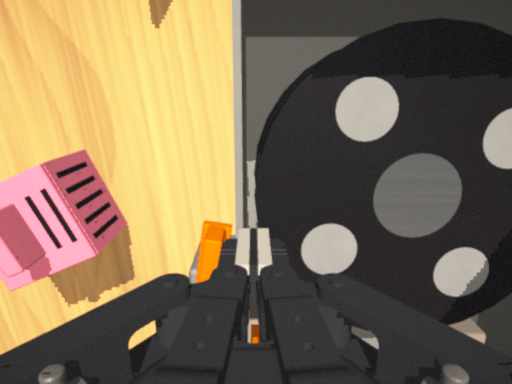

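The picture shows the fingertips at (253,245) against the inner side of the fin at (213,248). Pushing 6 mm more.

Emit:
move_arm:
  moves:
    - [[0,0,-2],[0,0,0]]
    - [[0,0,-4],[0,0,0]]
    - [[0,0,-6],[0,0,0]]
    - [[0,0,-6.5],[0,0,0]]
    - [[0,0,-6.5],[0,0,0]]

```text
t: 15.38
tool_pos: [445.7, -166.4, 147.8]
orientation: [-0.474, 0.525, -0.525, 0.474]
contact_force: [0.1, 0.2, 0.2]
gripper_width: -0.1
```

```bash
python3 btn.py b2 scene wrist
```

```text
t 15.38 pos [ 445.7 -166.4  147.8] jawyaw -5.9 down [-0.  0. -1.] F [0.09 0.21 0.18] w -0.1 q [ 0.41  0.75 -0.22  1.96  0.33  0.46 -0.15]
tcp local [-106.4   35.9]
scene fin 21 [array([-124.5,   32.3]), array([23.1,  8.7]), np.float64(89.8)]
angle from pivot 0.001 32.7
wrist fin 722 [array([-126.6,   37.2]), array([20.9, 10.7]), np.float64(59.7)]
angle from pivot -0.055 37.7
```

Emit:
move_arm:
  moves:
    - [[0,0,8],[0,0,0]]
    - [[0,0,20],[0,0,0]]
    - [[0,-25,25],[0,0,0]]
    - [[0,-60,25],[0,0,0]]
    - [[0,-100,25],[0,0,0]]

```text
t: 15.9
tool_pos: [470.1, -168.7, 248.2]
orientation: [-0.474, 0.526, -0.524, 0.473]
contact_force: [0.5, -1.3, -0.6]
gripper_width: -0.2
```

```bash
python3 btn.py b3 top scene wrist
```

```text
t 15.9 pos [ 470.1 -168.7  248.2] jawyaw -5.88 down [-0.003  0.001 -1.   ] F [ 0.45 -1.3  -0.56] w -0.2 q [ 0.45  0.62 -0.31  1.76  0.24  0.81 -0.07]
tcp local [-81.8  36.1]
top fin 43 [array([-125.3,   32.3]), array([ 8. , 27.5]), np.float64(5.4)]
angle from pivot -0.024 32.7
scene fin 42 [array([-124. ,   26.7]), array([35.6,  8.4]), np.float64(89.7)]
angle from pivot 0.017 27.1
wrist fin 581 [array([-124.3,   29. ]), array([33.7,  8.3]), np.float64(89.6)]
angle from pivot 0.006 29.4
```

View pics/b3wrist.png

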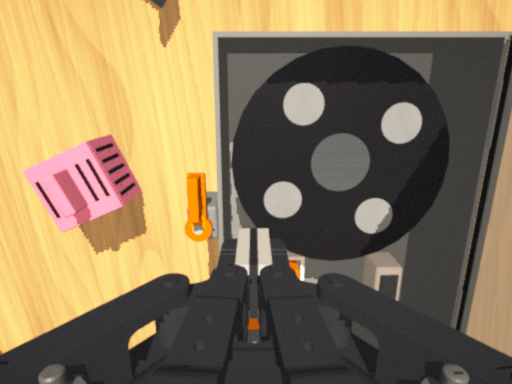

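The turnbutton is now at about 0 rad, lying clear of the lid at (198,205). Next I rise over the lid's edge and go behind it.

Emit:
move_arm:
  moves:
    - [[0,-20,0],[0,0,0]]
    - [[0,-45,0],[0,0,0]]
    - [[0,-70,0],[0,0,0]]
    - [[0,-95,0],[0,0,0]]
    - [[0,-112,0],[0,0,0]]

```text
t: 16.47
tool_pos: [470.7, -169.0, 361.0]
orientation: [0.474, -0.525, 0.525, -0.474]
contact_force: [0.0, -0.0, 0.3]
gripper_width: 0.4
```

Emit:
move_arm:
  moves:
    - [[5,0,30],[0,0,0]]
    - [[10,0,65],[0,0,0]]
    - [[17,0,105],[0,0,0]]
    - [[22,0,140],[0,0,0]]
    - [[26,0,164],[0,0,0]]

```text
t: 16.88
tool_pos: [630.3, -211.5, 358.2]
orientation: [-0.474, 0.526, -0.525, 0.473]
contact_force: [0.3, -0.1, 0.9]
gripper_width: -0.1
```

```bash
python3 - <<'E'
from btn import *
w=ctrl.camera("scene");save(w,"scene2");st();print(loc(tool()[0]).round(1))
E
```

```text
t 16.93 pos [ 634.1 -212.3  356.9] jawyaw -5.93 down [-0.     0.001 -1.   ] F [ 2.17  0.34 -3.6 ] w 0.3 q [ 0.37  0.82 -0.3   0.85  0.22  1.5   0.04]
[85.8  9.5]
```

View pics/scene2.png

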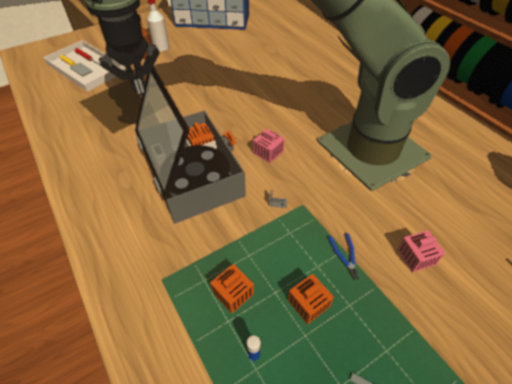

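The scene picture shows the gripper behind the lid's top edge at (130,72). Going down behind the lid.

Emit:
move_arm:
  moves:
    - [[0,10,0],[0,0,0]]
    - [[0,25,0],[0,0,0]]
    - [[0,42,0],[0,0,0]]
    - [[0,55,0],[0,0,0]]
    - [[0,61,0],[0,0,0]]

```text
t: 17.35
tool_pos: [628.3, -211.0, 296.0]
orientation: [-0.474, 0.526, -0.524, 0.473]
contact_force: [0.8, -0.2, 0.5]
gripper_width: 0.1
```

```bash
python3 - <<'E'
from btn import *
for i in range(3): w=ctrl.camera("wrist")
save(w,"wrist8");st();print(loc(tool()[0]).round(1))
E
```

```text
t 17.5 pos [ 629.  -211.2  298.6] jawyaw -5.9 down [-0.001  0.    -1.   ] F [ 0.14  0.13 -0.21] w 0.0 q [ 0.39  0.84 -0.3   1.02  0.23  1.31  0.02]
[80.5 10.2]
```

View pics/wrist8.png

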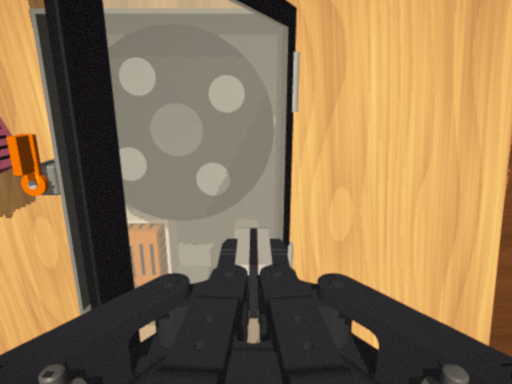

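The lid is between the fingers and the case, with its edge frame at columns 50 to 130. I'll sweep it shut along its arc.

Emit:
move_arm:
  moves:
    - [[0,0,-10],[0,0,0]]
    - [[0,0,-22],[0,0,0]]
    - [[0,0,-35],[0,0,0]]
    - [[0,3.5,-42],[0,0,0]]
    - [[0,7,-49],[0,0,0]]

```text
t: 17.92
tool_pos: [580.2, -206.2, 293.0]
orientation: [0.473, -0.524, 0.526, -0.474]
contact_force: [0.7, -0.7, 1.6]
gripper_width: 0.2
```

Emit:
move_arm:
  moves:
    - [[0,7,-13.4],[0,0,0]]
    - [[0,16,-25.7],[0,0,0]]
    - [[0,25,-38],[0,0,0]]
    - [[0,36,-48.7],[0,0,0]]
    - [[0,46.7,-59.4],[0,0,0]]

```text
t: 18.33
tool_pos: [521.1, -200.1, 245.7]
orientation: [0.473, -0.524, 0.526, -0.474]
contact_force: [1.9, -0.1, -0.1]
gripper_width: 0.0
```

```bash
python3 - <<'E'
from btn import *
w=ctrl.camera("scene");save(w,"scene3");st();print(loc(tool()[0]).round(1))
E
```

```text
t 18.38 pos [ 519.  -200.1  244. ] jawyaw -5.92 down [-0.002 -0.    -1.   ] F [-0.54 -0.04 -2.78] w -0.3 q [ 0.47  0.7  -0.31  1.57  0.25  0.91 -0.03]
[-30.    9.9]
```

View pics/scene3.png

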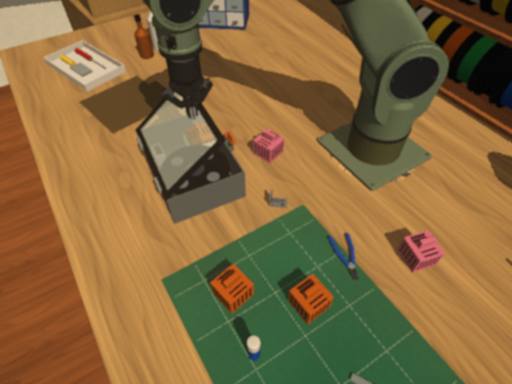

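Emit:
move_arm:
  moves:
    - [[0,12.3,-9],[0,0,0]]
    - [[0,24.6,-18],[0,0,0]]
    - [[0,38,-25],[0,0,0]]
    - [[0,51.4,-32],[0,0,0]]
    - [[0,65.6,-36.8],[0,0,0]]

```text
t: 18.8
tool_pos: [485.1, -196.4, 180.0]
orientation: [0.473, -0.525, 0.526, -0.474]
contact_force: [0.6, -0.6, 0.7]
gripper_width: 0.1
```

Emit:
move_arm:
  moves:
    - [[0,13,-4.8],[0,0,0]]
    - [[0,25,-8],[0,0,0]]
    - [[0,33,-9],[0,0,0]]
    - [[0,39,-9.5],[0,0,0]]
    - [[0,42,-10],[0,0,0]]

```text
t: 19.22
tool_pos: [475.1, -195.2, 137.4]
orientation: [0.474, -0.525, 0.525, -0.474]
contact_force: [0.1, 0.0, 0.3]
gripper_width: -0.1
```

```bash
python3 - <<'E'
from btn import *
w=ctrl.camera("scene");w=ctrl.camera("wrist");save(w,"wrist9");st();print(loc(tool()[0]).round(1))
W=pts(w);U=loc(W);m=(abs(U[0])<105)&(abs(U[1])<145)&(W[...,2]>90)&(W[...,2]<150)
k=np.stack([U[0][m],U[1][m],W[...,2][m]],-1)
for lo in(-105,-75,-45,0,60): 
    s=k[(k[:,0]>lo)&(k[:,0]<lo+20)&(k[:,1]>40)]
    if len(s)>5: print(lo,len(s),np.percentile(s[:,2],[10,50,90]).round(1))
E
```

```text
t 19.32 pos [ 474.9 -195.2  137.6] jawyaw -5.89 down [ 0.  0. -1.] F [ 0.31 -0.15  0.07] w -0.1 q [ 0.46  0.8  -0.24  1.84  0.34  0.54 -0.11]
[-74.3  10.2]
-105 9096 [112.4 113.6 114.6]
-75 8986 [111.8 112.6 113.4]
-45 8883 [111.4 112.3 113.1]
0 8833 [111.  111.8 112.6]
```

View pics/wrist9.png

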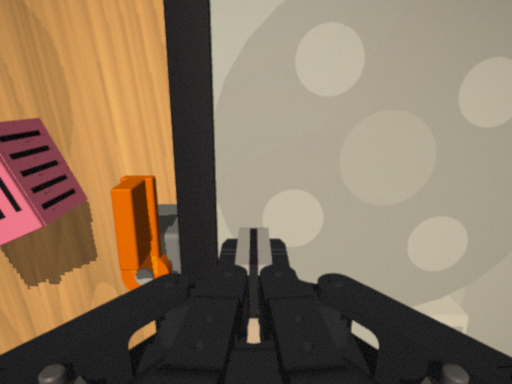

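The lid is nearly shut: its near edge is at 113.6 mm against 111. Pressing 2.5 mm more.

Emit:
move_arm:
  moves:
    - [[0,0.6,0],[0,0,0]]
    - [[0,1.2,0],[0,0,0]]
    - [[0,1.8,0],[0,0,0]]
    - [[0,2.2,0],[0,0,0]]
    - [[0,2.5,0],[0,0,0]]

```text
t: 19.73
tool_pos: [474.7, -195.2, 135.2]
orientation: [0.474, -0.525, 0.525, -0.474]
contact_force: [0.2, -0.4, 0.9]
gripper_width: 0.0
```

```bash
cat > lid.py <<'E'
from btn import *
w=ctrl.camera("wrist");w=ctrl.camera("wrist");st();print(loc(tool()[0]).round(1))
W=pts(w);U=loc(W);m=(abs(U[0])<109)&(abs(U[1])<145)&(W[...,2]>90)&(W[...,2]<150)
k=np.stack([U[0][m],U[1][m],W[...,2][m]],-1)
for lo in(-105,-75,-45,0,60): 
    s=k[(k[:,0]>lo)&(k[:,0]<lo+20)&(k[:,1]>40)]
    if len(s)>5: print(lo,len(s),np.percentile(s[:,2],[10,50,90]).round(1))
E
python3 lid.py
```

```text
t 19.83 pos [ 474.7 -195.2  135.1] jawyaw -5.9 down [ 0.  0. -1.] F [ 0.11 -0.21 -0.68] w -0.3 q [ 0.46  0.81 -0.24  1.84  0.34  0.53 -0.11]
[-74.6  10.2]
-105 9057 [110.5 111.6 112.5]
-75 8924 [110.  110.8 111.7]
-45 8960 [110.  110.8 111.6]
0 8968 [110.  110.8 111.6]
```

Emit:
move_arm:
  moves:
    - [[0,0.4,0],[0,0,0]]
    - [[0,0.8,0],[0,0,0]]
    - [[0,1.2,0],[0,0,0]]
    - [[0,1.6,0],[0,0,0]]
    - [[0,1.6,0],[0,0,0]]

```text
t: 20.25
tool_pos: [474.8, -195.2, 134.7]
orientation: [0.474, -0.525, 0.525, -0.474]
contact_force: [-7.0, 1.9, 31.4]
gripper_width: 0.2
```

```bash
python3 lid.py
```

```text
t 20.35 pos [ 474.8 -195.2  134.7] jawyaw -5.9 down [ 0.001 -0.001 -1.   ] F [-7.5   1.8  31.23] w -0.1 q [ 0.46  0.81 -0.24  1.84  0.34  0.53 -0.11]
[-74.5  10.2]
-105 9116 [110.3 111.4 112.4]
-75 8922 [109.9 110.7 111.5]
-45 8976 [109.9 110.7 111.5]
0 9007 [109.9 110.7 111.5]
```

At about 31 N the lid is hard against the case, at 110.7 mm, so it is shut. I'll lift off and go to the near side of the fin.

Emit:
move_arm:
  moves:
    - [[0,-10,0],[0,0,0]]
    - [[0,-30,0],[0,0,0]]
    - [[0,-50,0],[0,0,0]]
    - [[0,-65,0],[0,0,0]]
    - [[0,-70,0],[0,0,0]]

```text
t: 20.77
tool_pos: [475.1, -195.4, 205.4]
orientation: [0.473, -0.524, 0.526, -0.474]
contact_force: [-0.4, -0.1, 0.6]
gripper_width: 0.1
```

Emit:
move_arm:
  moves:
    - [[-4,0,-12],[0,0,0]]
    - [[-10,0,-30],[0,0,0]]
    - [[-16,0,-52],[0,0,0]]
    - [[-21,0,-65],[0,0,0]]
    - [[-21.4,0,-72],[0,0,0]]

```text
t: 21.18
tool_pos: [403.9, -165.7, 203.3]
orientation: [-0.474, 0.525, -0.525, 0.474]
contact_force: [-0.1, -0.4, 0.1]
gripper_width: -0.2
```

```bash
python3 lid.py; python3 btn.py b4 top scene wrist;python3 -c "
from btn import *
p=C-144*ex+31.6*ey;to(*p,147,84.1+90)"
```

```text
t 21.28 pos [ 404.9 -166.6  203.4] jawyaw -5.89 down [-0. -0. -1.] F [ 0.99  0.4  -0.21] w 0.4 q [ 0.48  0.61 -0.27  2.03  0.31  0.54 -0.11]
[-147.    31.5]
-105 5661 [110.4 111.5 112.5]
-75 5703 [109.9 110.9 111.9]
-45 5686 [109.9 110.8 111.9]
0 2793 [109.8 110.7 111.5]
t 21.28 pos [ 404.9 -166.6  203.4] jawyaw -5.89 down [-0. -0. -1.] F [ 0.99  0.4  -0.21] w 0.4 q [ 0.48  0.61 -0.27  2.03  0.31  0.54 -0.11]
tcp local [-147.    31.5]
top fin 7 [array([-125.4,   43.5]), array([5.2, 5.4]), np.float64(4.0)]
angle from pivot -0.02 43.9
scene fin 40 [array([-124.4,   27.8]), array([36.2,  8.5]), np.float64(88.9)]
angle from pivot 0.002 28.2
wrist fin 798 [array([-124.4,   28.7]), array([34.4,  8.2]), np.float64(89.9)]
angle from pivot 0.002 29.1
shift [-0.2, 56.3, 1.8] turn [-0.03, -0.01, -0.01]
```

View pics/b4wrist.png

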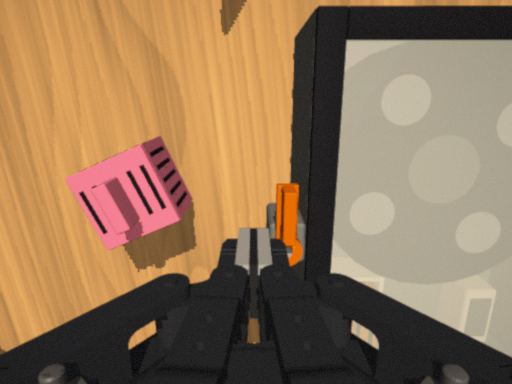

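The lid has stayed shut at 110.8 mm and the fin is at (288,215). Now I go down, close up to it and swing round the pivot.

Emit:
move_arm:
  moves:
    - [[0,20,0],[0,0,0]]
    - [[0,42,0],[0,0,0]]
    - [[0,54,0],[0,0,0]]
    - [[0,56,1.5],[0,0,0]]
    - [[0,56,4],[0,0,0]]

```text
t: 21.85
tool_pos: [409.5, -166.9, 147.0]
orientation: [-0.474, 0.525, -0.525, 0.473]
contact_force: [-0.7, 0.7, 0.1]
gripper_width: -0.0
```

Emit:
move_arm:
  moves:
    - [[-1.9,0,4],[0,7,0]]
    - [[-3.3,0,8.3],[0,14,0]]
    - [[-4.2,0,12.6],[0,21,0]]
    - [[-4.5,0,17.1],[0,28,0]]
    - [[-4.3,0,21.5],[0,35,0]]

```text
t: 22.27
tool_pos: [431.9, -164.7, 148.4]
orientation: [-0.292, 0.644, -0.644, 0.292]
contact_force: [-2.2, 0.1, -0.5]
gripper_width: -0.3
```

```bash
python3 btn.py b5 scene wrist
```

```text
t 22.27 pos [ 431.9 -164.7  148.4] jawyaw -41.23 down [ 0.001  0.001 -1.   ] F [-2.18  0.08 -0.48] w -0.3 q [ 0.33  0.73 -0.06  2.01  0.1   0.4  -0.53]
tcp local [-120.3   36.1]
scene fin 20 [array([-106.2,   23.8]), array([29.6,  6.5]), np.float64(64.5)]
angle from pivot 0.649 30.3
wrist fin 869 [array([-105.6,   28.4]), array([23.5, 10.4]), np.float64(54.5)]
angle from pivot 0.58 34.5
```

View pics/b5wrist.png

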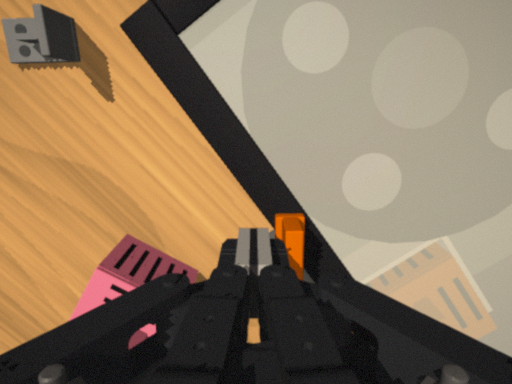

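The button is following the fingers and is now at about 0.6 rad, with the fin at (290,243) flush against them. I'll continue the swing.

Emit:
move_arm:
  moves:
    - [[-1.9,0,4],[0,7,0]]
    - [[-3.3,0,8.3],[0,14,0]]
    - [[-4.2,0,12.6],[0,21,0]]
    - [[-4.5,0,17.1],[0,28,0]]
    - [[-4.3,0,21.5],[0,35,0]]

```text
t: 22.78
tool_pos: [450.6, -175.5, 148.1]
orientation: [-0.086, 0.702, -0.701, 0.087]
contact_force: [0.6, 2.3, -0.1]
gripper_width: -0.3
```

```bash
python3 btn.py b6 scene wrist
```

```text
t 22.78 pos [ 450.6 -175.5  148.1] jawyaw -75.92 down [ 0.001  0.001 -1.   ] F [ 0.63  2.3  -0.15] w -0.3 q [ 0.26  0.76  0.09  1.94 -0.14  0.45 -0.88]
tcp local [-100.5   27.4]
scene fin 15 [array([-86.3,  14.4]), array([7.9, 6.7]), np.float64(32.6)]
angle from pivot 1.201 41.0
wrist fin 882 [array([-92.5,  11.4]), array([24.9,  7.8]), np.float64(20.8)]
angle from pivot 1.218 34.1
```

Emit:
move_arm:
  moves:
    - [[-1.5,0,2.8],[0,5,0]]
    - [[-2.5,0,5.7],[0,10,0]]
    - [[-3.2,0,8],[0,14,0]]
    - [[-3.7,0,9.8],[0,17,0]]
    - [[-4,0,11],[0,19,0]]

```text
t: 23.3
tool_pos: [456.7, -185.2, 147.8]
orientation: [0.029, 0.707, -0.706, -0.029]
contact_force: [1.1, 1.2, 0.8]
gripper_width: -0.1
```

```bash
python3 btn.py b7 scene wrist
```

```text
t 23.3 pos [ 456.7 -185.2  147.8] jawyaw -94.64 down [ 0.     0.001 -1.   ] F [1.08 1.23 0.76] w -0.1 q [ 0.23  0.77  0.17  1.91 -0.26  0.48 -1.07]
tcp local [-93.4  18.3]
scene fin 9 [array([-81.9,   6.7]), array([17.1,  5.1]), np.float64(86.2)]
angle from pivot 1.405 43.2
wrist fin 776 [array([-90.8,   0.7]), array([25.2,  7.9]), np.float64(3.7)]
angle from pivot 1.537 33.7
```

View pics/b7wrist.png

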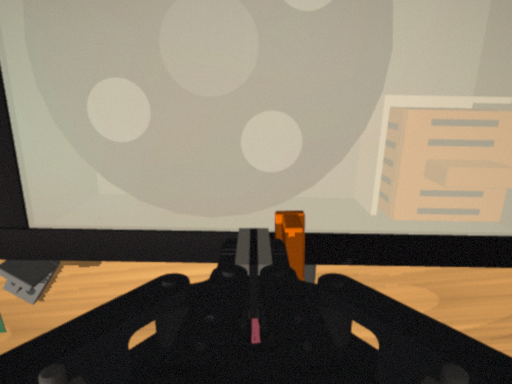

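Emit:
move_arm:
  moves:
    - [[0,0,0.3],[0,0.4,0]]
    - [[0,0,0.6],[0,0.8,0]]
    - [[0,0,0.9],[0,1.2,0]]
    - [[0,0,1.2],[0,1.2,0]]
    - [[0,0,1.2],[0,1.2,0]]

```text
t: 23.82
tool_pos: [456.5, -186.6, 147.5]
orientation: [0.037, 0.706, -0.706, -0.037]
contact_force: [0.8, 1.5, -0.1]
gripper_width: -0.1
```

```bash
python3 btn.py b8 wrist
```

```text
t 23.82 pos [ 456.5 -186.6  147.5] jawyaw -96.06 down [ 0.  0. -1.] F [ 0.76  1.47 -0.13] w -0.1 q [ 0.23  0.77  0.18  1.91 -0.27  0.48 -1.08]
tcp local [-93.5  16.9]
wrist fin 760 [array([-90.9,  -0.9]), array([25.4,  7.9]), np.float64(2.4)]
angle from pivot 1.586 33.6
```

Still only about 1.5 N, so it is turning freely. I'll push on to the stop in small steps.

Emit:
move_arm:
  moves:
    - [[0,0,0.3],[0,0,0]]
    - [[0,0,0.6],[0,0,0]]
    - [[0,0,0.8],[0,0,0]]
    - [[0,0,0.8],[0,0,0]]
    - [[0,0,0.8],[0,0,0]]

```text
t: 24.28
tool_pos: [456.5, -187.1, 147.5]
orientation: [0.037, 0.706, -0.706, -0.037]
contact_force: [0.6, 3.5, 1.2]
gripper_width: -0.0
```

```bash
python3 btn.py b9 wrist
```

```text
t 24.28 pos [ 456.5 -187.1  147.5] jawyaw -96.08 down [-0.  0. -1.] F [0.62 3.51 1.19] w -0.0 q [ 0.23  0.77  0.18  1.91 -0.27  0.48 -1.08]
tcp local [-93.5  16.4]
wrist fin 731 [array([-90.7,  -0.7]), array([ 8. , 24.9]), np.float64(89.1)]
angle from pivot 1.58 33.8
```

Emit:
move_arm:
  moves:
    - [[0,0,0.2],[0,0,0]]
    - [[0,0,0.4],[0,0,0]]
    - [[0,0,0.6],[0,0,0]]
    - [[0,0,0.6],[0,0,0]]
    - [[0,0,0.6],[0,0,0]]

```text
t: 24.75
tool_pos: [456.5, -187.3, 147.4]
orientation: [0.037, 0.706, -0.706, -0.037]
contact_force: [3.5, 7.2, 1.6]
gripper_width: 0.2
```

```bash
python3 btn.py b10 wrist
```

```text
t 24.75 pos [ 456.5 -187.3  147.4] jawyaw -96.06 down [-0.     0.001 -1.   ] F [3.5  7.23 1.6 ] w 0.2 q [ 0.23  0.77  0.18  1.91 -0.27  0.48 -1.08]
tcp local [-93.5  16.1]
wrist fin 721 [array([-90.7,  -0.8]), array([ 7.7, 25. ]), np.float64(89.9)]
angle from pivot 1.583 33.8
```

The fin has met its stop: the force rises while the angle holds. I'll back off, rise clear and check everything.

Emit:
move_arm:
  moves:
    - [[0,0,0.3],[0,0,0]]
    - [[0,0,0.5],[0,0,0]]
    - [[0,0,0.5],[0,0,0]]
    - [[0,0,-4],[0,0,0]]
    - [[0,0,-16],[0,0,0]]

```text
t: 25.22
tool_pos: [457.7, -173.4, 147.5]
orientation: [-0.038, -0.706, 0.707, 0.038]
contact_force: [-0.0, -0.1, 0.5]
gripper_width: -0.3
```

Emit:
move_arm:
  moves:
    - [[0,-15,-4],[0,0,0]]
    - [[0,-40,-8],[0,0,0]]
    - [[0,-70,-12],[0,0,0]]
    - [[0,-100,-20],[0,0,0]]
    - [[0,-120,-25],[0,0,0]]

```text
t: 25.63
tool_pos: [460.8, -147.1, 269.9]
orientation: [-0.038, -0.706, 0.706, 0.037]
contact_force: [0.4, -0.1, 0.5]
gripper_width: -0.2
```

Emit:
move_arm:
  moves:
    - [[15,0,-15],[0,0,0]]
    - [[35,0,-40],[0,0,0]]
    - [[55,0,-70],[0,0,0]]
    - [[60,0,-90],[0,0,0]]
    - [[60,0,-95],[0,0,0]]

```text
t: 26.05
tool_pos: [410.2, -43.7, 267.7]
orientation: [0.037, 0.706, -0.706, -0.037]
contact_force: [0.2, -0.2, 0.7]
gripper_width: 0.3
```

```bash
python3 lid.py; python3 btn.py b11 top scene wrist; python3 - <<'E'
from h import *
c=ctrl.camera("top");P=pts(c)
for cx,cy in[(636,188),(498,306)]:
    k=P[(abs(P[...,0]-cx)<60)&(abs(P[...,1]-cy)<60)&(P[...,2]>80)&(P[...,2]<92)][:,:2].astype(np.float32);print([np.round(x,1) for x in cv2.minAreaRect(k)])
E
```

```text
t 26.15 pos [411.3 -45.8 267.6] jawyaw -96.01 down [ 0. -0. -1.] F [0.47 0.56 0.05] w -0.1 q [-0.16  0.48  0.31  2.01 -0.23  0.68 -1.38]
[-152.9  152.3]
-105 3322 [110.4 111.5 112.6]
-75 3619 [109.9 110.9 112. ]
-45 3979 [109.9 110.9 112. ]
t 26.15 pos [411.3 -45.8 267.6] jawyaw -96.01 down [ 0. -0. -1.] F [0.47 0.56 0.05] w -0.1 q [-0.16  0.48  0.31  2.01 -0.23  0.68 -1.38]
tcp local [-152.9  152.3]
top fin 46 [array([-97.2,   0.8]), array([31. ,  8.1]), np.float64(0.5)]
angle from pivot 1.528 27.3
scene fin 55 [array([-96.1,  -0.9]), array([34.5, 11.1]), np.float64(4.3)]
angle from pivot 1.589 28.4
wrist fin 851 [array([-95.8,  -0.5]), array([33.4,  9.7]), np.float64(0.4)]
angle from pivot 1.575 28.7
[array([635.9, 189.2]), array([38.9, 12.1]), np.float64(10.5)]
[array([498. , 307.2]), array([39.3, 12.5]), np.float64(4.5)]
```

View pics/b11wrist.png

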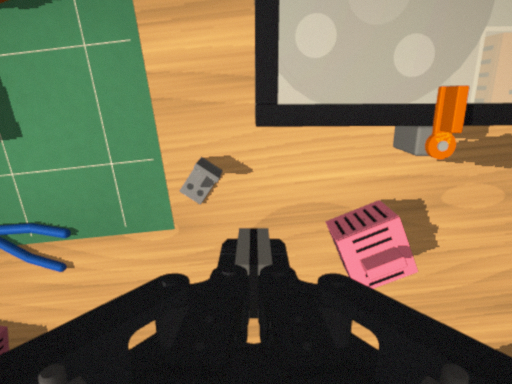

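View pics/b11scene.png

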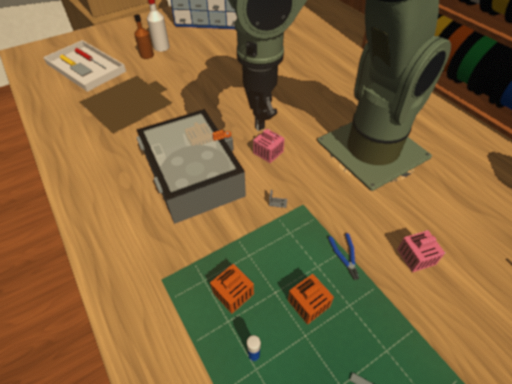

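The pictures show the lid shut, the button square over its near edge (wrist picture at (450,120)) and the other things where they were. The gripper touches nothing, so I'm handing in.

```bash
python3 -c "
from h import *
print(ctrl.close_job())"
```

```text
the job is handed in; nothing more can be done
None
```

The dry cartridge is in the bay, the lid is shut and the turnbutton is across its edge at the stop. The job took about 26 s of the 72 s allowed.

- **Which cartridge:** I lifted only the one at about (454, 133). It averaged about −2.2 N, which is 0.22 kg, so it is the dry one; a spent one would read at least −3.2 N. I did not weigh the other two.
- **In the bay:** I lowered it until it touched the floor at about 2.5 N. After release its body top was at 64.8 mm and its tab top at 89.7 mm, so it stands fully seated.
- **Extra step:** The turnbutton started at about 0.27 rad and looked likely to overlap the lid's edge by 2 to 4 mm. I swung it back to about 0 before closing the lid.
- **Lid:** I pressed it until the force reached 31 N. Its outer face read 110.7 to 110.9 mm against 111 mm, with the strip at the near edge reading 111.5 mm.
- **Turnbutton:** I turned it until the force rose and the angle stopped changing. The wrist camera put it at 1.575 rad and the scene camera at 1.589. The coarser top view gave 1.528, though the fin's own direction there was within 0.5° of square.
- **Other things:** The two spent cartridges are still within about 1 mm of where they were. The cutters, glue stick and bracket look undisturbed, and the gripper touches nothing.

No check failed; the top camera's turnbutton angle is the only one that disagreed.

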